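Drop the chocolates from the counter dispenser into a scoop

TASK

Serve the five chocolates left in the dispenser: stand the long-handled scoop on the counter with its pan under the dispenser's spout, without knocking the spout or stand, then turn the ball knob to open the flap so that all five drop into the pan, and turn it fully shut again while the scoop is still there. Then draw the scoop out with all five in it and set it down level on the wooden board, in front of the jug; leave the glasses, cup and jug where they stand.

Things in the scene. Friction and masses are not known exactly. Their poses are not given: they have to be found in the camera images.
- dispenser: Fixed gravity dispenser: chute sloping 40 deg down to its front, clear hopper at the upper back. Origin on the counter under the middle of the spout's mouth; +x from its front (facing roughly to the robot) to its back, y across, z up. Two dark rails 12 mm high along x at y = +-71 mm, from x = -35 to 245 mm, posts at x = 45 and 225; 136 mm clear between them; open only to the front.
- spout (a point): Middle of the front lower edge of the steel spout, 78 mm above the counter, 37 mm in front of the dispenser's origin, axes as the dispenser. The mouth opens downward behind it, 63 mm (x) by 62 mm (y). The spout is 68 mm wide and its flat roof is 42 mm above this point. This edge is the low overhang that the scoop must pass under.
- hopper_edge (a point): Middle of the upper front edge of the hopper's black lid, axes as the dispenser. The lid is 134 mm wide and 130 mm long, and rises from here to the back at 40 degrees. It stands uphill of the knob: a gripper held vertical on the knob strikes it when turned, one leaning with the knob's axis passes over it.
- knob_ball (a point): Centre of the smooth dark-wood ball knob, 40 mm in diameter, on an 8 mm spindle. z axis = spindle axis, pointing outwards: it leans 40 deg from vertical towards the dispenser's front. The centre is 50 mm above the chute's cover along the axis. Pads slide off unless they close across the ball's widest part. Takes about 0.15 N m to turn.
- flap_knob (a joint): Angle of ball knob and flap, rad: 0 = shut across the chute, 1.45 = stop, fully open. Grows counter-clockwise looking down at the knob (positive turn about knob_ball's z axis). Stays where it is left. An orange pointer at the spindle's foot is in line with the flap: across the chute when shut, downhill when open. Starts up to 0.35 rad ajar, which still holds the chocolates back.
- scoop_grip (a point): Grip point on the scoop's dark-wood handle, mid-bar, 109 mm behind the pan's middle, 45 mm above the pan's underside. The handle is a straight bar 12 mm wide (y), 20 mm high, 190 mm long, leaving the pan's back wall towards -x and rising at 12 deg. Axes: x from handle to pan, y across, z up. The scoop weighs about 140 g, balancing 25 mm behind the pan's middle.
- scoop_pan (a point): Middle of the steel scoop pan's inner floor, 3 mm above its flat underside. Pan 110 mm (x) by 100 mm (y), walls 3 mm; sides 40 mm high, back 44 mm, front 34 mm and leaning outward to x = 65 mm. Axes as scoop_grip. It starts standing on the drip mat.
- board: Serving board of pale wood, fixed, 300 mm (x) by 220 mm (y), 18 mm thick; origin at the centre of its underside, x the long side pointing away from the robot. The jug stands on its far part (x about 90 mm in its frame); the near part is free.
- drip_mat: Black rubber drip mat, fixed, 320 mm (x) by 220 mm (y), 8 mm thick; origin at the centre of its underside. The scoop starts on its near part, a glass on its far part.
- glass_a: Ribbed glass tumbler standing mouth down on the counter left of the spout (dispenser's +y side), 78 mm wide at the foot, 58 mm at the top, 80 mm tall; origin at the centre of its underside.
- glass_b: A second tumbler of the same kind, on the drip mat.
- cup: Black cup on the counter right of the spout, 76 mm wide at the rim, 75 mm tall; origin at the centre of its underside.
- jug: White jug on the board, 80 mm wide at the rim, 100 mm tall, with a handle at its +y side; origin at the centre of its underside.
- choc0_center (a point): Centre of a foil-wrapped chocolate, a ball 26 mm in diameter, 12 g (copper foil); it starts in the chute behind the flap, under the clear cover.
- choc1_center (a point): Centre of a foil-wrapped chocolate, a ball 26 mm in diameter, 12 g (red foil); it starts in the chute behind the flap, under the clear cover.
- choc2_center (a point): Centre of a foil-wrapped chocolate, a ball 26 mm in diameter, 12 g (blue foil); it starts in the chute behind the flap, under the clear cover.
- choc3_center (a point): Centre of a foil-wrapped chocolate, a ball 26 mm in diameter, 12 g (copper foil); it starts in the chute behind the flap, under the clear cover.
- choc4_center (a point): Centre of a foil-wrapped chocolate, a ball 26 mm in diameter, 12 g (red foil); it starts in the chute behind the flap, under the clear cover.

How it is judged:
On the way, in this order (a step that is already met when the one before it is completed fails the run):
1. the scoop stands on the counter with its pan under the spout (horizontal distance between scoop_pan and dispenser below 0.028 m and height (world z) of scoop_pan below 0.008 m and angle between scoop_pan's own z axis and vertical below 0.08 rad), for 0.2 s.
2. the knob is turned open with the scoop under the spout (all of step 1 and value of joint flap_knob above 0.8 rad), for 0.2 s.
3. the flap is shut again, all five chocolates in the pan, the scoop still under the spout (all of step 1 and value of joint flap_knob below 0.12 rad and x of choc0_center in the frame of scoop_pan between -0.055 and 0.07 m and y of choc0_center in the frame of scoop_pan between -0.05 and 0.05 m and z of choc0_center in the frame of scoop_pan between 0 and 0.048 m and x of choc1_center in the frame of scoop_pan between -0.055 and 0.07 m and y of choc1_center in the frame of scoop_pan between -0.05 and 0.05 m and z of choc1_center in the frame of scoop_pan between 0 and 0.048 m and x of choc2_center in the frame of scoop_pan between -0.055 and 0.07 m and y of choc2_center in the frame of scoop_pan between -0.05 and 0.05 m and z of choc2_center in the frame of scoop_pan between 0 and 0.048 m and x of choc3_center in the frame of scoop_pan between -0.055 and 0.07 m and y of choc3_center in the frame of scoop_pan between -0.05 and 0.05 m and z of choc3_center in the frame of scoop_pan between 0 and 0.048 m and x of choc4_center in the frame of scoop_pan between -0.055 and 0.07 m and y of choc4_center in the frame of scoop_pan between -0.05 and 0.05 m and z of choc4_center in the frame of scoop_pan between 0 and 0.048 m), for 0.2 s.
At the end, for the whole second after the job is handed in: All five chocolates lie in the scoop's pan; the knob reads below 0.12 rad (flap shut); the scoop stands level (0.08 rad) and still on the board, the middle of its pan within 100 mm of the board's middle across and from -150 to +20 mm along it (in front of the jug) (x of choc0_center in the frame of scoop_pan between -0.055 and 0.07 m and y of choc0_center in the frame of scoop_pan between -0.05 and 0.05 m and z of choc0_center in the frame of scoop_pan between 0 and 0.048 m and x of choc1_center in the frame of scoop_pan between -0.055 and 0.07 m and y of choc1_center in the frame of scoop_pan between -0.05 and 0.05 m and z of choc1_center in the frame of scoop_pan between 0 and 0.048 m and x of choc2_center in the frame of scoop_pan between -0.055 and 0.07 m and y of choc2_center in the frame of scoop_pan between -0.05 and 0.05 m and z of choc2_center in the frame of scoop_pan between 0 and 0.048 m and x of choc3_center in the frame of scoop_pan between -0.055 and 0.07 m and y of choc3_center in the frame of scoop_pan between -0.05 and 0.05 m and z of choc3_center in the frame of scoop_pan between 0 and 0.048 m and x of choc4_center in the frame of scoop_pan between -0.055 and 0.07 m and y of choc4_center in the frame of scoop_pan between -0.05 and 0.05 m and z of choc4_center in the frame of scoop_pan between 0 and 0.048 m and value of joint flap_knob below 0.12 rad and x of scoop_pan in the frame of board between -0.15 and 0.02 m and y of scoop_pan in the frame of board between -0.1 and 0.1 m and z of scoop_pan in the frame of board between 0.016 and 0.026 m and angle between scoop_pan's own z axis and vertical below 0.08 rad and linear speed of scoop below 0.02 m/s); the robot touches nothing.
It fails at once if the scoop struck the dispenser with more than 6 N (contact force between scoop and dispenser above 6 N).
It fails at once if glass_a was pushed more than 25 mm or tipped (distance of glass_a from where it was at the start of the episode above 0.025 m or angle between glass_a's own z axis and vertical above 0.35 rad).
It fails at once if glass_b was pushed more than 25 mm or tipped (distance of glass_b from where it was at the start of the episode above 0.025 m or angle between glass_b's own z axis and vertical above 0.35 rad).
It fails at once if cup was pushed more than 25 mm or tipped (distance of cup from where it was at the start of the episode above 0.025 m or angle between cup's own z axis and vertical above 0.35 rad).
It fails at once if jug was pushed more than 25 mm or tipped (distance of jug from where it was at the start of the episode above 0.025 m or angle between jug's own z axis and vertical above 0.35 rad).
It also fails if it takes over 70 s, if anything falls off the work surface, if the arm or the gripper's body presses on something with over 40 N, if the wrist force passes 120 N, or if a joint passes its speed limit or range.

ROBOT

A 6-joint arm with a two-finger parallel gripper is mounted at the origin on the work surface. World frame = base frame: x ahead of the robot, y to its left, z up, the work surface at z = 0. Lengths are in m, angles in rad, forces in N, time in s.
With the tool pointing down it reaches from about 0.25 to 0.85 m from the base axis. Payload 12.5 kg.
Tool frame: the origin (TCP) lies on the front face of the gripper's body, between the roots of the fingers; the fingertips stand 84 mm ahead of it and the grasp point (between the pads) lies 65 mm ahead of it (grip_depth is the distance from the TCP to the grasp point, in m); z points along the fingers, y is the direction in which the jaws open and shut (so a half turn about z gives the same grasp; the last joint's range is limited). The gripper opens to 93 mm and grips with 3 to 60 N. Pads are 15 mm wide; open, the fingers measure 128 mm over their backs; the gripper's body (75 mm by 188 mm) begins 65 mm behind the grasp point.
Start: joints at [1.173, 0.351, 1.652, -0, 1.139, -0.085], TCP at [0.169, 0.523, 0.303] pointing down, gripper open.
Joint ranges: [-2.75, 2.75], [-0.79, 2.1], [0.01, 2.65], [-1.57, 4.71], [0.07, 3.14], [-2.87, 2.87]. Speed limits (rad/s): [2.22, 2.22, 2.79, 3.14, 3.14, 3.14].

INTERFACE

Orientations are given as a 3x3 rotation matrix whose columns are the frame's x, y, z axes.
In Python, from rig import movep, line_to, move_joints, grip, sleep, inverse_kinematics, grab_frame, PlanningError, job_done, current_time_s, current_joints, current_qvel, current_joint_efforts, current_ee_pos, current_ee_rot, current_wrist_force, current_torque, current_finger_gap, grip_depth gives the robot as it stands. Calls block until the motion is done:
- movep(position, orientation): joint-space move of the TCP to a pose.
- line_to(position, attitude=None, velocity=0.15, f_stop=None): straight line of the TCP; attitude=None keeps the orientation; velocity is the mean speed in m/s. With f_stop (N) it stops when the force on the tool has changed by that much, and returns True; else False.
- move_joints(angles): joint-space move.
- grip(opening): finger opening in m; the grip force is fixed at half the most; returns when the fingers have stopped.
- sleep(seconds).
- inverse_kinematics(position, orientation): joint angles nearest the present ones, or None.
- grab_frame(name): name is "scene" or "top" or "wrist"; returns a dict with "img" (400x640x3 uint8, red, green, blue), "z_map" (400x640 float32, m along the optical axis (not along the pixel's ray), 0 where there is no reading), "mtx" (3x3 intrinsics, pixels), "k1" (the pictures are not rectified: a ray, as slopes to the right and down, at radius r is drawn at 1 + k1 r^2 times it, then the intrinsics apply), "R" (3x3) and "t" (3): a world point X has camera coordinates R X + t. Camera axes: x right, y down, z forward; pixel columns grow to the right and rows downward; lengths in m; the calibration is good to about 2 mm. A picture is of the moment at which its call begins.
A pose or a line that the arm cannot do raises PlanningError and nothing moves.
- job_done(): hands the job in, once; it reports no verdict.
Readings, each from a call of its own:
- current_time_s(): time.
- current_joints(): joint angles.
- current_qvel(): joint speeds.
- current_joint_efforts(): joint torques, N m.
- current_ee_pos(): TCP position.
- current_ee_rot(): TCP orientation.
- current_wrist_force(): force on the tool from outside, world axes, zero at the start.
- current_torque(): the same for the moment, N m.
- current_finger_gap(): finger opening in m.
Only numpy, scipy, OpenCV 4.12 (cv2) and the standard library are available. Lean on these libraries where they do the work, as an engineer would, in place of code of your own. Each camera call takes 0.05 s, during which the arm holds its last target.

## Working session

There is one attempt and no reset: what is moved stays moved. The work goes in short steps, each a Python script; the robot and the scene stay as the last script left them, time stands still between calls to the robot, and variables do not carry over. Pictures are saved under pics/ and viewed, and the job is handed in when it is done.

```bash
ls; mkdir -p pics; python3 - <<'E'
from rig import *
import cv2,numpy as np
for n in ["scene","top","wrist"]:
    f=grab_frame(n); cv2.imwrite(f"pics/{n}0.png",f["img"][:,:,::-1]); np.savez(f"{n}0.npz",**f)
    print(n,f["mtx"].tolist(),f["k1"],f["R"].round(3).tolist(),f["t"])
print(current_time_s(),current_finger_gap(),grip_depth)
E
```

```text
pics
scene [[445.72548899075565, 0.0, 322.7719651614132], [0.0, 445.72548899075565, 196.8460600485943], [0.0, 0.0, 1.0]] -0.09057578221479662 [[0.441, 0.898, 0.006], [0.798, -0.389, -0.461], [-0.411, 0.208, -0.888]] [-0.24497937 -0.36832552  1.64979725]
top [[417.7910037892684, 0.0, 315.35257355157586], [0.0, 417.7910037892684, 198.23270656293022], [0.0, 0.0, 1.0]] -0.008499704631580542 [[-0.025, -1.0, 0.002], [-0.983, 0.025, -0.179], [0.179, -0.007, -0.984]] [0.00858701 0.57407725 1.19063465]
wrist [[308.86580232176743, 0.0, 322.22951562051657], [0.0, 308.86580232176743, 192.67593699173182], [0.0, 0.0, 1.0]] -0.0025820156960816836 [[0.308, 0.952, -0.0], [0.917, -0.296, 0.267], [0.254, -0.083, -0.964]] [-0.54915543 -0.03094266  0.39171927]
0.15 0.0931295702607943 0.0653
```

View pics/scene0.png

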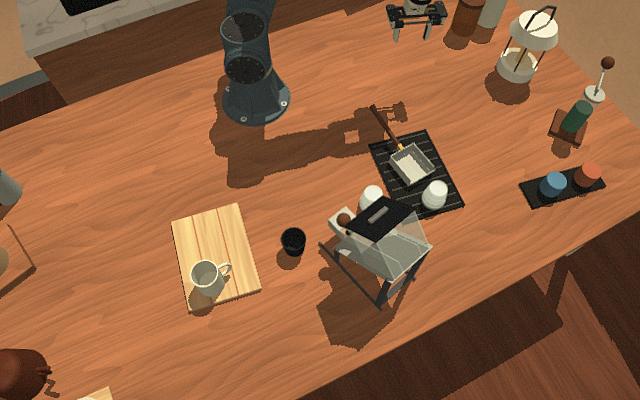

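View pics/top0.png

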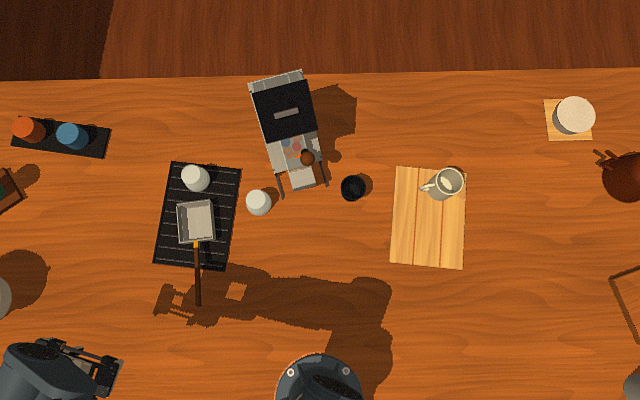

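View pics/wrist0.png

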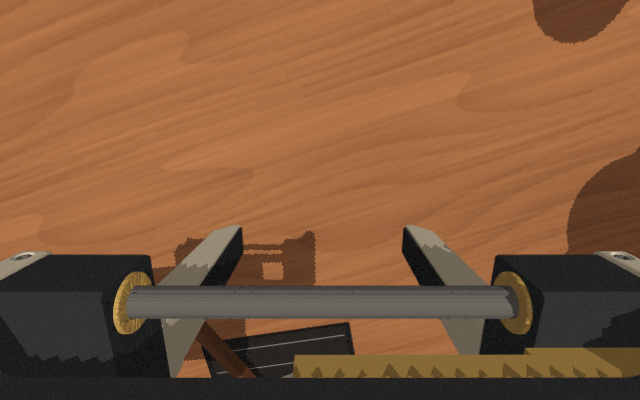

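The top view shows the scoop at about (197,222), handle end (198,305). The dispenser spout is near (302,180), knob (308,157), cup (353,187), glass_a (259,202) and board (428,217). I'll enlarge next.

```bash
cat > h.py <<'E'
import numpy as np,cv2
def und(f,u,v):
    K=f["mtx"];x=(u-K[0,2])/K[0,0];y=(v-K[1,2])/K[1,1];k=float(f["k1"])
    a,b=x,y
    for _ in range(20):
        s=1+k*(a*a+b*b);a,b=x/s,y/s
    return a,b
def px2w(f,u,v,z=None,d=None):
    """world point at pixel: on plane z, or at depth d (default from z_map)"""
    a,b=und(f,u,v);R=f["R"];t=f["t"]
    r=R.T@np.array([a,b,1.]);c=-R.T@t
    if z is not None: s=(z-c[2])/r[2]
    else:
        s=d if d is not None else float(f["z_map"][int(round(v)),int(round(u))])
    return c+s*r
def proj(f,X):
    X=np.atleast_2d(X);c=X@f["R"].T+f["t"];a=c[:,:2]/c[:,2:];r2=(a**2).sum(1,keepdims=True)
    a=a*(1+float(f["k1"])*r2);return a@f["mtx"][:2,:2].T+f["mtx"][:2,2]
def crop(f,x0,y0,x1,y1,s,name,marks=()):
    im=cv2.resize(f["img"][y0:y1,x0:x1,::-1],None,fx=s,fy=s,interpolation=cv2.INTER_CUBIC)
    for (u,v) in marks: cv2.circle(im,(int((u-x0+.5)*s),int((v-y0+.5)*s)),3,(255,0,255),-1)
    step=10 if s>=4 else 20
    for u in range((x0//step+1)*step,x1,step):
        cv2.putText(im,str(u),(int((u-x0+.5)*s)-8,10),0,.35,(255,255,255),1);cv2.line(im,(int((u-x0+.5)*s),12),(int((u-x0+.5)*s),17),(255,255,255),1)
    for v in range((y0//step+1)*step,y1,step):
        cv2.putText(im,str(v),(0,int((v-y0+.5)*s)+4),0,.35,(255,255,255),1)
    cv2.imwrite(name,im)
E
python3 - <<'E'
from h import *
t=np.load("top0.npz");s=np.load("scene0.npz")
crop(t,235,60,375,225,3.6,"pics/top_disp.png" ) if 0 else crop(t,235,62,375,210,4,"pics/top_disp.png")
crop(t,145,155,280,310,4-.2,"pics/top_scoop.png")
crop(t,330,150,480,275,4,"pics/top_board.png")
crop(s,310,170,450,315,4,"pics/sc_disp.png")
E
```

```text
(no output)
```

View pics/top_disp.png

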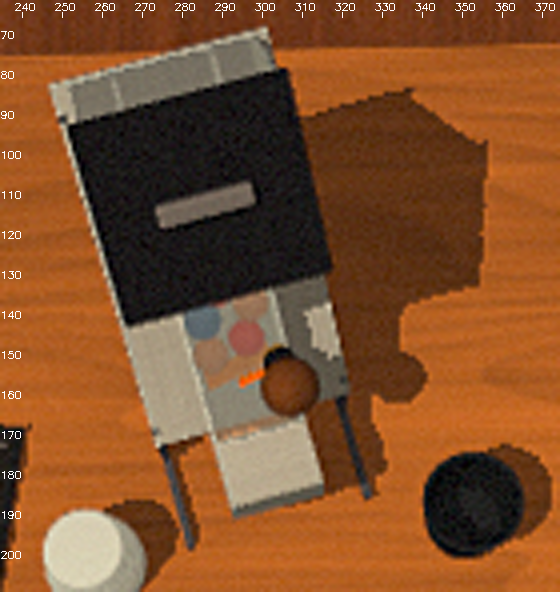

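View pics/top_scoop.png

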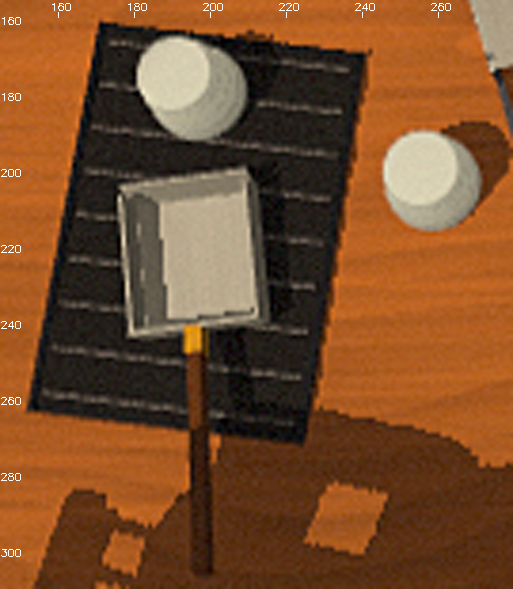

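View pics/sc_disp.png

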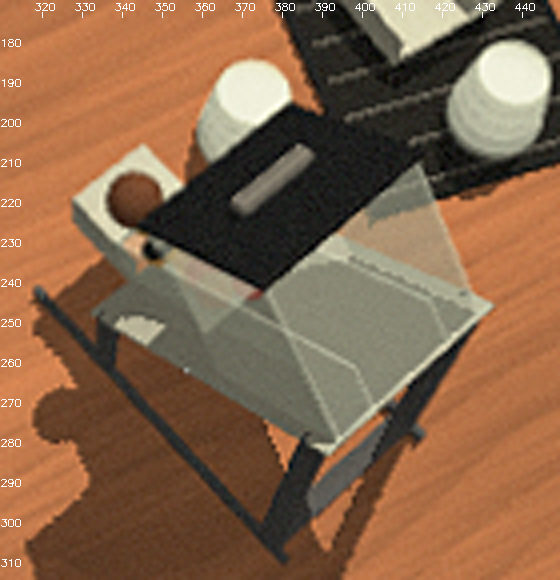

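View pics/top_board.png

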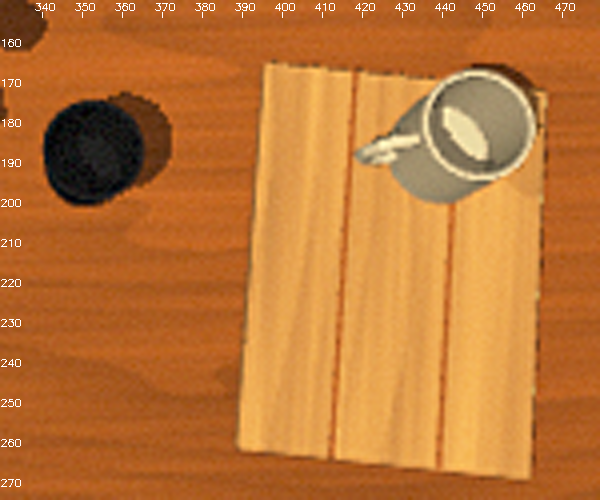

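```bash
cat > fit.py <<'E'
from h import *
from scipy.optimize import least_squares
t=np.load("top0.npz");s=np.load("scene0.npz")
def c2p(x,y,x0,y0,k): return x/k+x0-.5,y/k+y0-.5
T=lambda x,y:c2p(x,y,235,62,4)
def Rz(a): c,s_=np.cos(a),np.sin(a);return np.array([[c,-s_,0],[s_,c,0],[0,0,1]])
def w(p,X): return X@Rz(p[2]).T+np.array([p[0],p[1],0])
if __name__=="__main__":
    P=np.array([[-.035,.071,.012],[-.035,-.071,.012],[-.037,.034,.12],[-.037,-.034,.12]])
    ob=np.array([T(191,548),T(369,496),T(233,508),T(324,487)])
    for n,idx in (("all",[0,1,2,3]),("rails",[0,1]),("spout",[2,3])):
        f=least_squares(lambda p:(proj(t,w(p,P[idx]))-ob[idx]).ravel(),[.57,.05,.2])
        print(n,f.x,f.fun.round(2))
        if n=="all": p=f.x
    g=proj(s,w(p,P)); print("scene pred",g.round(1).tolist())
    for u,v,n in ((308,157,"knob"),(304,180,"roof"),(297,110,"lid")):
        X=px2w(t,u,v);print(n,X, "disp",(Rz(p[2]).T@(X-[p[0],p[1],0])).round(3))
    X=px2w(s,343,219);print("knob sc",X,"disp",(Rz(p[2]).T@(X-[p[0],p[1],0])).round(3))
    # scoop
    S=lambda x,y:c2p(x,y,145,155,3.8)
    for n,(x,y),z in (("bc_l",(132,333),.052),("bc_r",(264,318),.052),("f_l",(121,187),.045),("f_r",(246,170),.045),("hend",(202,573),.09),("hstart",(196,327),.05)):
        u,v=S(x,y);print(n,round(u,1),round(v,1),px2w(t,u,v,z=z).round(4),px2w(t,u,v).round(4))
    B=lambda x,y:c2p(x,y,330,150,4)
    for q in ((265,63),(546,92),(238,450),(531,480)): u,v=B(*q);print("board",px2w(t,u,v,z=.018).round(3))
    for n,(u,v) in (("cup rim",(352.5,186)),("jug rim",(448.5,181))): print(n,px2w(t,u,v,z=.075 if n[0]=='c' else .118).round(3))
    print("glass_a top",px2w(t,*S(420,170),z=.08).round(3),"glass_b",px2w(t,*S(174,73),z=.088).round(3))
E
python3 fit.py
```

```text
all [0.63464188 0.03492815 0.25283671] [ 0.19  0.02  0.09  0.61 -0.35  0.31  0.09 -0.9 ]
rails [0.63554414 0.03573281 0.26475636] [ 0.12 -0.04 -0.13  0.04]
spout [0.63417326 0.03294454 0.20710437] [-0.36  0.08  0.36 -0.09]
scene pred [[353.3, 213.9], [319.3, 240.9], [346.0, 205.2], [328.6, 218.9]]
knob [0.65482771 0.01172944 0.21505151] disp [ 0.014 -0.028  0.215]
roof [0.61411829 0.02531074 0.12364683] disp [-0.022 -0.004  0.124]
lid [0.73882444 0.03441727 0.33002462] disp [ 0.101 -0.027  0.33 ]
knob sc [0.66069956 0.007628   0.20975347] disp [ 0.018 -0.033  0.21 ]
bc_l 179.2 242.1 [0.4538 0.3946 0.052 ] [0.4538 0.3945 0.0523]
bc_r 214.0 238.2 [0.4628 0.2934 0.052 ] [0.4647 0.2983 0.0313]
f_l 176.3 203.7 [0.5691 0.4092 0.045 ] [0.5756 0.4214 0.0083]
f_r 209.2 199.2 [0.5802 0.3113 0.045 ] [0.5876 0.3212 0.0055]
hend 197.7 305.3 [0.2756 0.3261 0.09  ] [0.2756 0.3261 0.0899]
hstart 196.1 240.6 [0.4574 0.3461 0.05  ] [0.4567 0.3437 0.0583]
board [ 0.678 -0.258  0.018]
board [ 0.65  -0.475  0.018]
board [ 0.382 -0.22   0.018]
board [ 0.354 -0.437  0.018]
cup rim [ 0.604 -0.116  0.075]
jug rim [ 0.602 -0.385  0.118]
glass_a top [0.57 0.17 0.08] glass_b [0.649 0.357 0.088]
```

```bash
cat > fit2.py <<'E'
from fit import *
def fitline(pts):
    pts=np.array(pts);c=pts.mean(0);d=np.linalg.svd(pts-c)[2][0];return c,d*np.sign(d[0])
# lid points: dark pixels w/ depth
im=t["img"].astype(int);H=[]
for v in range(80,145):
    for u in range(248,325):
        if im[v,u].max()<45:
            X=px2w(t,u,v); H.append([u,v,*X])
H=np.array(H);m=(H[:,4]>.2);H=H[m]
A=np.c_[H[:,2:4],np.ones(len(H))];co,*_=np.linalg.lstsq(A,H[:,4],rcond=None)
for _ in range(5):
    r=np.abs(A@co-H[:,4]);k=r<.006;co,*_=np.linalg.lstsq(A[k],H[k,4],rcond=None)
print("lid plane",co,"slope deg",np.degrees(np.arctan(np.hypot(*co[:2]))),"yaw",np.arctan2(co[1],co[0]),k.sum())
P3=H[k,2:5]
rect=cv2.minAreaRect(P3[:,:2].astype(np.float32)*1000);print(rect, np.array(cv2.boxPoints(rect)).round(1).tolist())
# spout roof: bright pixels z near .12
Q=[]
for v in range(160,192):
    for u in range(285,325):
        X=px2w(t,u,v)
        if abs(X[2]-.121)<.006: Q.append(X)
Q=np.array(Q);print("roof z",np.median(Q[:,2]),len(Q));rect=cv2.minAreaRect(Q[:,:2].astype(np.float32)*1000);print(rect,cv2.boxPoints(rect).round(1).tolist())
# knob sphere fit
for nm,f,(u0,v0) in (("top",t,(308,158)),("scene",s,(343,219))):
    B=[]
    for v in range(v0-9,v0+10):
        for u in range(u0-9,u0+10):
            r,g,b=f["img"][v,u].astype(int)
            X=px2w(f,u,v)
            if .17<X[2]<.25 and r-b>18 and r<150: B.append(X)
    B=np.array(B)
    fs=least_squares(lambda c:np.linalg.norm(B-c,axis=1)-.02,B.mean(0)-[0,0,.01],loss="soft_l1",f_scale=.002)
    print(nm,"ball",fs.x,len(B),np.abs(fs.fun).mean())
E
python3 fit2.py
```

```text
lid plane [ 0.81004102  0.20923235 -0.28473973] slope deg 39.91676038069994 yaw 0.2527735972436417 2652
((737.4719848632812, 61.94335174560547), (100.88551330566406, 133.0699005126953), 14.330939292907715) [[672.0999755859375, 113.9000015258789], [705.0999755859375, -15.0], [802.7999877929688, 10.0], [769.9000244140625, 138.89999389648438]]
roof z 0.12128818318601953 443
((626.05517578125, 33.07529830932617), (58.56157684326172, 67.77031707763672), 14.262911796569824) [[589.2999877929688, 58.70000076293945], [606.0, -7.0], [662.7999877929688, 7.400000095367432], [646.0999755859375, 73.0999984741211]]
top ball [0.65645548 0.01425891 0.19388627] 171 0.0012813963213102828
scene ball [0.65562434 0.01122975 0.19267727] 145 0.001411445881631951
```

```bash
cat >> h.py <<'E'
D0=np.array([.634,.035,0]);YD=.2515
def Rz(a):
    c,s=np.cos(a),np.sin(a);return np.array([[c,-s,0],[s,c,0],[0,0,1.]])
RD=Rz(YD)
def dw(x,y,z): return D0+RD@np.array([x,y,z])
def down(yaw,pitch=0.,flip=False):
    """tool z down, tool y across; tool x along heading yaw(flip: backwards). pitch>0 : fingers point fwd"""
    a=yaw+(np.pi if flip else 0)
    x=np.array([np.cos(a),np.sin(a),0]);z=np.array([0,0,-1.])
    R=np.c_[x,np.cross(z,x),z]
    if pitch:
        h=np.array([np.cos(yaw),np.sin(yaw),0]);ax=np.cross(h,[0,0,1.])  # rotates down-> fwd
        R=cv2.Rodrigues(ax*pitch)[0]@R
    return R
BALL=np.array([.656,.0125,.1932])
KZ=RD@np.array([-np.sin(np.radians(40)),0,np.cos(np.radians(40))])
def knobR(th):
    """tool z=-KZ, tool x at angle th about KZ from across direction"""
    yx=RD@np.array([0,1.,0]);e2=np.cross(KZ,yx)
    x=np.cos(th)*yx+np.sin(th)*e2
    return np.c_[x,np.cross(-KZ,x),-KZ]
E
python3 - <<'E'
from h import *
from rig import *
np.set_printoptions(precision=3,suppress=True)
w=np.load("wrist0.npz");c=-w["R"].T@w["t"];R=current_ee_rot();print(R)
print("cam in tool",R.T@(c-current_ee_pos()),"fwd in tool",R.T@w["R"][2])
g=.0653
for fl in (0,1):
  for yaw,p in ((.105,[.4046,.3385,.053+g]),(YD,dw(-.305,0,.06+g)),(YD,dw(-.109,0,.045+g)),(0,[.45-.109,-.33,.063+g]),(-.1,[.45-.109,-.33,.063+g])):
    print(fl,yaw,inverse_kinematics(np.array(p),down(yaw,0,fl)))
for th in np.arange(-3.1,3.2,.3): print(round(th,2),inverse_kinematics(BALL+g*KZ,knobR(th)))
E
```

```text
[[-0.951  0.308 -0.   ]
 [ 0.308  0.951 -0.001]
 [ 0.    -0.001 -1.   ]]
cam in tool [ 0.075 -0.001 -0.083] fwd in tool [-0.268  0.001  0.964]
0 0.105 [ 0.608  0.578  1.84  -0.     0.723  2.074]
0 0.2515 [-0.257  0.329  2.297 -0.     0.515  1.062]
0 0.2515 [-0.073  0.593  1.84  -0.     0.708  1.246]
0 0 [-0.867  0.491  1.974 -0.     0.677  0.704]
0 -0.1 [-0.867  0.491  1.974 -0.     0.677  0.804]
1 0.105 [ 0.608  0.578  1.84  -0.     0.723 -1.067]
1 0.2515 [-0.257  0.329  2.297 -0.     0.515 -2.079]
1 0.2515 [-0.073  0.593  1.84  -0.     0.708 -1.895]
1 0 [-0.867  0.491  1.974 -0.     0.677 -2.438]
1 -0.1 [-0.867  0.491  1.974 -0.     0.677 -2.338]
-3.1 [-0.152  0.397  1.885  0.915  0.324  1.895]
-2.8 [-0.152  0.397  1.885  0.915  0.324  1.595]
-2.5 [-0.152  0.397  1.885  0.915  0.324  1.295]
-2.2 [-0.152  0.397  1.885  0.915  0.324  0.995]
-1.9 [-0.152  0.397  1.885  0.915  0.324  0.695]
-1.6 [-0.152  0.397  1.885  0.915  0.324  0.395]
-1.3 [-0.152  0.397  1.885  0.915  0.324  0.095]
-1.0 [-0.152  0.397  1.885  0.915  0.324 -0.205]
-0.7 [-0.152  0.397  1.885  0.915  0.324 -0.505]
-0.4 [-0.152  0.397  1.885  0.915  0.324 -0.805]
-0.1 [-0.152  0.397  1.885  0.915  0.324 -1.105]
0.2 [-0.152  0.397  1.885  0.915  0.324 -1.405]
0.5 [-0.152  0.397  1.885  0.915  0.324 -1.705]
0.8 [-0.152  0.397  1.885  0.915  0.324 -2.005]
1.1 [-0.152  0.397  1.885  0.915  0.324 -2.305]
1.4 [-0.152  0.397  1.885  0.915  0.324 -2.605]
1.7 None
2.0 None
2.3 [-0.152  0.397  1.885  0.915  0.324  2.778]
2.6 [-0.152  0.397  1.885  0.915  0.324  2.478]
2.9 [-0.152  0.397  1.885  0.915  0.324  2.178]
3.2 [-0.152  0.397  1.885  0.915  0.324  1.878]
```

```bash
python3 - <<'E'
from h import *
from rig import *
np.set_printoptions(precision=3,suppress=True)
g=grip_depth
R=down(.105,0,True)
G=np.array([.513,.35,0])+Rz(.105)@np.array([-.106,0,0]); 
movep(G+[0,0,.053+g+.09],R); print(current_time_s())
f=grab_frame("wrist");cv2.imwrite("pics/w1.png",f["img"][:,:,::-1]);np.savez("w1.npz",**f)
P=np.array([.513,.35,0]);q=lambda x,y,z:P+Rz(.105)@np.array([x,y,z+.008])
print(proj(f,[q(-.055,-.053,.044),q(-.055,.053,.044),q(-.055,0,.044),q(-.241,0,.083)]).round(0).tolist())
E
```

```text
1.35
[[260.0, 260.0], [383.0, 260.0], [322.0, 260.0], [321.0, -1.0]]
```

View pics/w1.png

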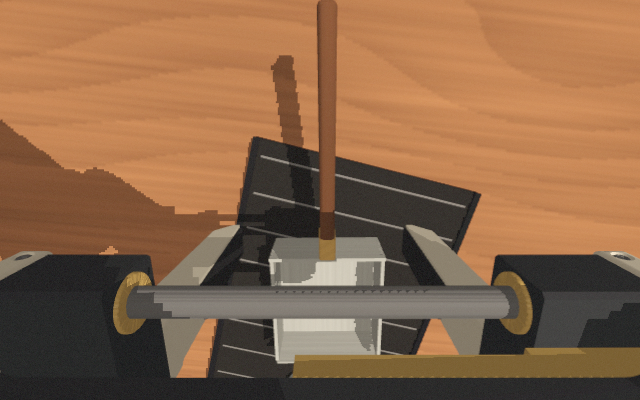

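The handle is at column 327 and the fingers are centred on 322, so I need to shift about 4.5 mm to +y. The back wall is at row 260, as predicted.

```bash
python3 - <<'E'
from h import *
from rig import *
np.set_printoptions(precision=3,suppress=True)
g=grip_depth
R=down(.105,0,True)
G=np.array([.513,.35,0])+Rz(.105)@np.array([-.106,.0047,0])
grip(.06)
line_to(G+[0,0,.053+g],R)
grip(0.0);print("gap",current_finger_gap(),current_wrist_force())
line_to(G+[0,0,.053+g+.10],R,velocity=.15)
print("lift",current_finger_gap(),current_wrist_force(),current_torque(),current_time_s())
# transport
R2=down(YD,0,True)
movep(dw(-.106-.20,0,.045+.10+g),R2)
line_to(dw(-.106-.20,0,.045+.016+g),R2)
print(current_time_s(),current_finger_gap())
for n in("wrist","scene","top"):
    f=grab_frame(n);cv2.imwrite(f"pics/{n}2.png",f["img"][:,:,::-1]);np.savez(n+"2.npz",**f)
    if n=="top": crop(f,220,140,380,290,4,"pics/top2c.png")
E
```

```text
gap 0.01205039389016915 [-0.206 -0.75   0.358]
lift 0.011855885849103376 [-0.308 -0.183 -1.984] [ 0.029  0.125 -0.021] 4.5167
6.675 0.011968497076342989
```

View pics/wrist2.png

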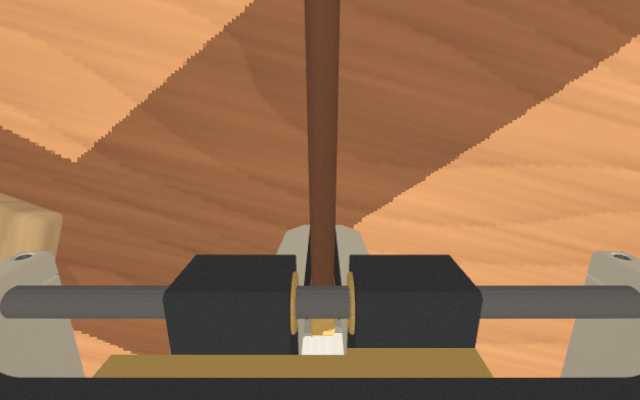

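View pics/scene2.png

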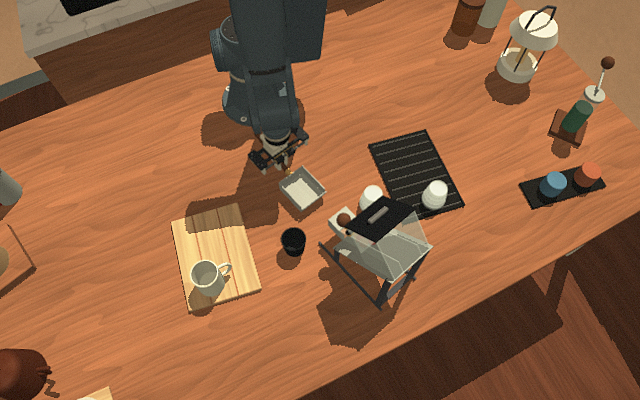

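View pics/top2c.png

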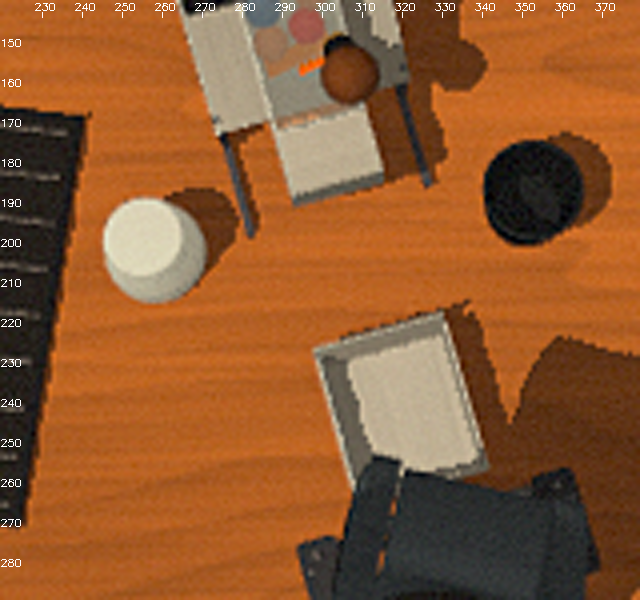

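The scoop is held level and in line with the spout. The pan's front corners are at about (299,227) and (330,218). Next I check pitch and offset numerically.

```bash
python3 - <<'E'
from h import *
np.set_printoptions(precision=4,suppress=True)
t=np.load("top2.npz")
L=lambda X:RD.T@(np.asarray(X)-D0)
Q=[]
for v in range(228,252):
    for u in range(312,332):
        X=px2w(t,u,v)
        if X[2]<.035: Q.append(L(X))
Q=np.array(Q);A=np.c_[Q[:,:2],np.ones(len(Q))];co=np.linalg.lstsq(A,Q[:,2],rcond=None)[0];print("floor slope x,y",co,Q.mean(0),len(Q))
for z in(.045,.05):
  print("front corners",L(px2w(t,299,227,z=z)),L(px2w(t,330.2,218.3,z=z)))
E
```

```text
floor slope x,y [-0.0029 -0.006   0.0201] [-0.1887 -0.0096  0.0207] 475
front corners [-0.1369  0.045   0.045 ] [-0.1372 -0.0509  0.045 ]
front corners [-0.1375  0.045   0.05  ] [-0.1378 -0.0505  0.05  ]
```

```bash
python3 - <<'E'
from h import *
from rig import *
np.set_printoptions(precision=4,suppress=True)
g=grip_depth;R2=down(YD,0,True)
print(line_to(dw(-.106-.004+.002,.002,.045+.016+g),R2,velocity=.1,f_stop=5))
print(current_wrist_force())
print(line_to(dw(-.106-.004+.002,.002,.045-.004+g),R2,velocity=.03,f_stop=2),current_wrist_force(),(current_ee_pos()-[0,0,g])[2],current_time_s())
f=grab_frame("top");crop(f,220,140,380,290,4,"pics/top3c.png");np.savez("top3.npz",**f)
E
```

```text
False
[ 0.1156 -0.8838 -1.8385]
True [1.2263 0.0626 1.1539] 0.04433301417514636 9.5
```

View pics/top3c.png

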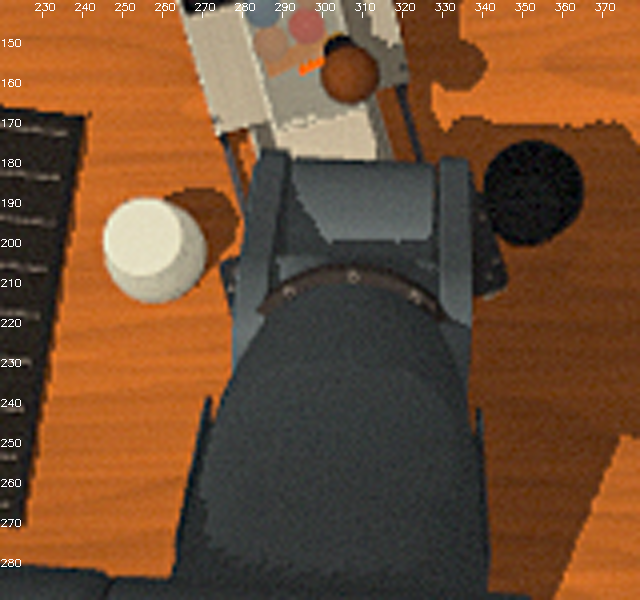

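```bash
python3 - <<'E'
from h import *
from rig import *
np.set_printoptions(precision=4,suppress=True)
g=grip_depth;R2=down(YD,0,True)
grip(.035)
p=current_ee_pos();line_to(p+[0,0,.09],R2,velocity=.2)
line_to(p+[-.06,0,.2],R2,velocity=.3)
# standoff above knob
grip(.075)
movep(BALL+(g+.09)*KZ,knobR(0.0)); print(current_time_s())
for n in("wrist","top","scene"):
    f=grab_frame(n);cv2.imwrite(f"pics/{n}4.png",f["img"][:,:,::-1]);np.savez(n+"4.npz",**f)
    print(n,proj(f,[BALL])[0])
    if n=="scene": crop(f,290,150,430,280,4,"pics/sc4c.png")
E
```

```text
12.9833
wrist [322.364  202.6818]
top [307.8264 158.8404]
scene [343.5169 219.4053]
```

View pics/wrist4.png

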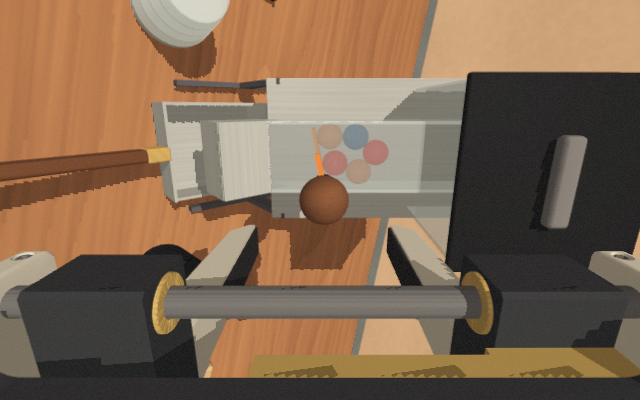

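View pics/top4.png

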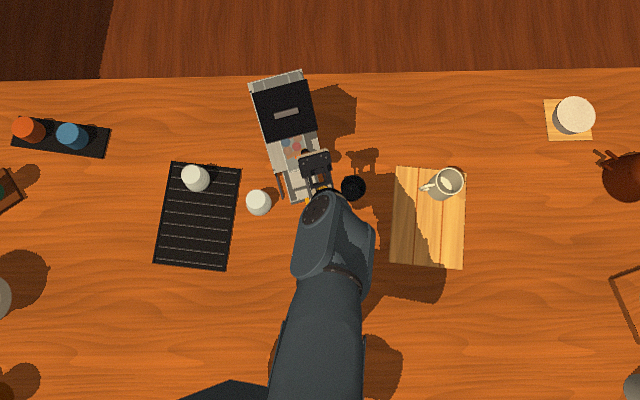

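View pics/sc4c.png

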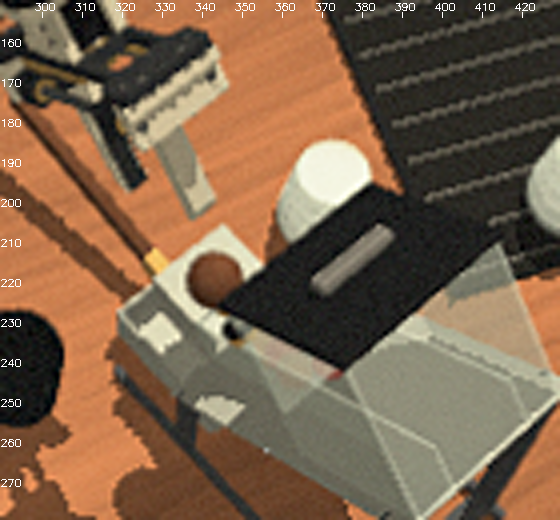

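```bash
python3 - <<'E'
from h import *
from scipy.optimize import least_squares
np.set_printoptions(precision=4,suppress=True)
f=np.load("wrist4.npz");L=lambda X:RD.T@(np.asarray(X)-D0)
B=[]
for v in range(176,226):
    for u in range(299,350):
        if (u-324)**2+(v-200.5)**2<21**2:
            B.append(px2w(f,u,v))
B=np.array(B);fs=least_squares(lambda c:np.linalg.norm(B-c,axis=1)-.02,BALL,loss="soft_l1",f_scale=.002)
print("ball",fs.x,np.abs(fs.fun).mean(),proj(f,[fs.x]))
print("BALL",BALL)
crop(f,100,60,300,230,4,"pics/w4c.png")
for u,v in ((316,130),(321,168)): print("pointer",L(px2w(f,u,v)))
E
```

```text
ball [0.6563 0.0153 0.1938] 0.0019071572399683872 [[323.7659 199.5524]]
BALL [0.656  0.0125 0.1932]
pointer [0.0432 0.027  0.1509]
pointer [ 0.0402 -0.0064  0.1618]
```

View pics/w4c.png

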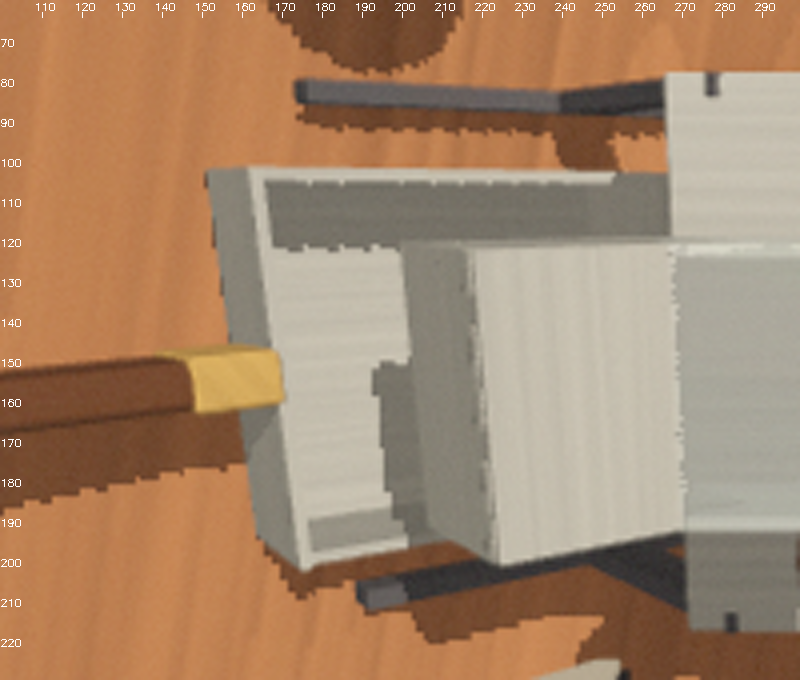

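```bash
sed -i 's/^BALL=.*/BALL=np.array([.6562,.0140,.1936])/' h.py; python3 - <<'E'
from h import *
from rig import *
np.set_printoptions(precision=4,suppress=True)
f=np.load("wrist4.npz");L=lambda X:RD.T@(np.asarray(X)-D0)
a=L(px2w(f,161.7,101.5,z=.044));b=L(px2w(f,174.5,201,z=.044));print("pan back corners",a,b,"centre est",(a+b)/2+[.055,0,0])
g=grip_depth
print(line_to(BALL+g*KZ,knobR(0.),velocity=.08,f_stop=6),current_wrist_force())
grip(0.0);print("gap",current_finger_gap(),current_wrist_force(),current_torque(),current_time_s())
f=grab_frame("wrist");cv2.imwrite("pics/w5.png",f["img"][:,:,::-1])
E
```

```text
pan back corners [-0.0588  0.052   0.044 ] [-0.0589 -0.0467  0.044 ] centre est [-0.0038  0.0026  0.044 ]
False [ 0.3949 -0.1993  0.2824]
gap 0.03923053222788381 [ 0.2094 -0.4618  0.8224] [-0.1719  0.2105  0.0262] 15.0833
```

View pics/w5.png

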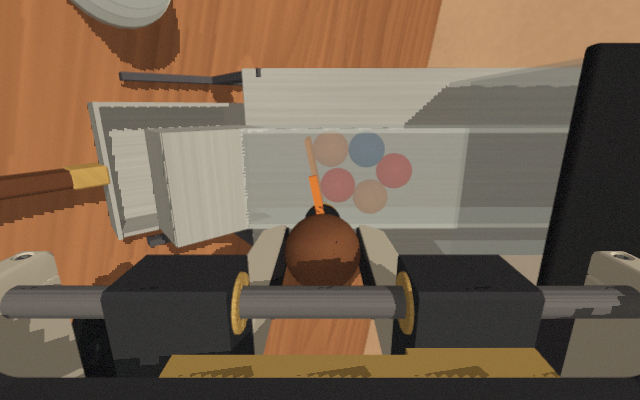

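The pan is at (-4, +3) mm from the dispenser origin. The jaws hold the ball across 39 mm. Now I'll turn it open.

```bash
python3 - <<'E'
from h import *
from rig import *
np.set_printoptions(precision=4,suppress=True)
q=np.array(current_joints());np.save("q0.npy",q);print(q)
for d in (.4,.8,1.2):
    a=q.copy();a[5]-=d;move_joints(a);print(d,current_finger_gap(),current_wrist_force(),current_torque(),current_torque()@KZ)
sleep(.6);print(current_time_s())
for n in("wrist","top"):
    f=grab_frame(n);cv2.imwrite(f"pics/{n}6.png",f["img"][:,:,::-1])
E
```

```text
[-0.1491  0.3967  1.8842  0.9102  0.3231 -1.198 ]
0.4 0.03846451458575897 [3.5722 2.9468 1.0758] [ 0.0274 -0.2973  0.3604] 0.3065450609484331
0.8 0.03883967533969993 [5.0755 4.9857 0.87  ] [ 0.5205 -0.5774  0.4683] 0.12705503748215194
1.2 0.03844823057607227 [6.7496 7.8316 1.6029] [ 0.923  -0.7057  0.8023] 0.15280883859466143
17.1333
```

View pics/wrist6.png

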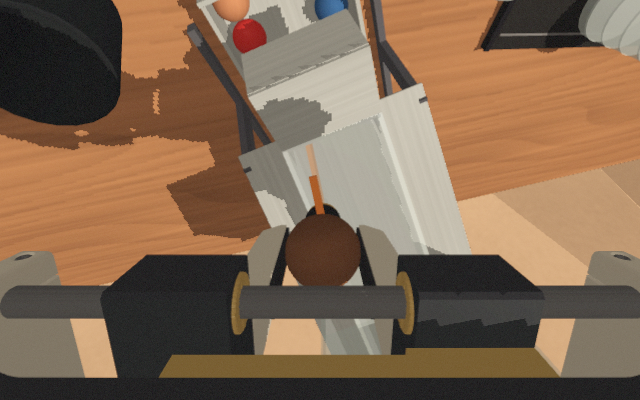

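The flap is open. Three chocolates (copper, red, blue) show in the pan and none are visible in the chute. Turning it shut until the stop.

```bash
python3 - <<'E'
from h import *
from rig import *
np.set_printoptions(precision=4,suppress=True)
q=np.load("q0.npy")
sleep(.3)
a=q.copy();a[5]-=.6;move_joints(a);a=q.copy();move_joints(a);print(current_torque()@KZ,current_wrist_force())
for d in np.arange(.06,.49,.06):
    a=q.copy();a[5]+=d;move_joints(a);T=current_torque();print(round(d,2),(T@KZ).round(3),current_joint_efforts()[5],current_wrist_force(),current_joints()[5]-a[5])
print(current_time_s())
for n in("wrist",):
    f=grab_frame(n);cv2.imwrite(f"pics/{n}7.png",f["img"][:,:,::-1])
E
```

```text
-0.15585335776001 [1.5074 0.9021 0.6984]
0.06 -0.112 0.22012579254806042 [1.1167 0.9612 0.6759] -0.002181750116568848
0.12 -0.144 0.21252499893307686 [-0.9452  0.703   1.0757] -0.0026895535644273494
0.18 -0.099 0.21010600961744785 [-1.3503  0.0486  0.3736] -0.0028770723910926943
0.24 -0.097 0.21026716567575932 [-2.8028 -0.9792  2.1551] -0.0029042086928781075
0.3 -0.109 0.16722925007343292 [-4.8237 -1.7841  2.2531] -0.0031267408986564993
0.36 -0.072 0.11018235236406326 [-6.4535 -3.343   2.3367] -0.0030847738867492147
0.42 0.076 0.35412861965596676 [-6.8761 -2.7645  2.7565] -0.003435113255917055
0.48 -0.085 0.10594682302325964 [-7.3157 -3.3536  3.5148] -0.0030728673075403057
20.7833
```

View pics/wrist7.png

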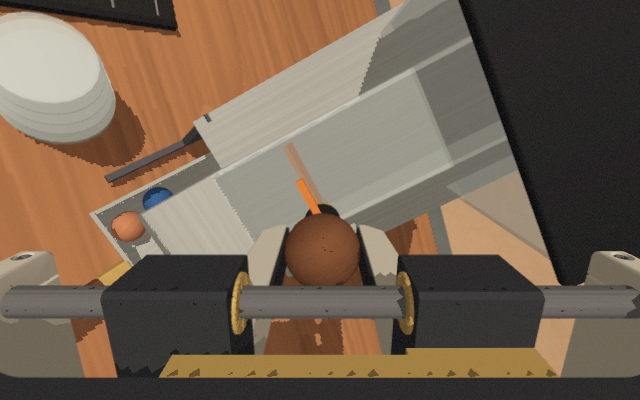

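```bash
python3 - <<'E'
from h import *
from rig import *
np.set_printoptions(precision=4,suppress=True)
f=grab_frame("wrist");np.savez("w8.npz",**f)
crop(f,200,100,400,240,4,"pics/w8c.png")
E
```

```text
(no output)
```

View pics/w8c.png

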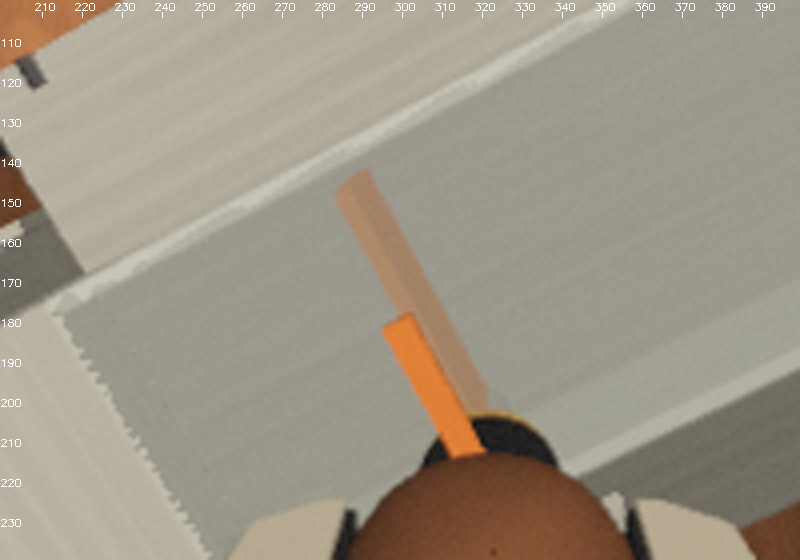

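```bash
python3 - <<'E'
from h import *
np.set_printoptions(precision=4,suppress=True)
f=np.load("w8.npz")
yx=RD@np.array([0,1.,0]);e2=np.cross(KZ,yx)
def pl(u,v,h):
    a,b=und(f,u,v);r=f["R"].T@np.array([a,b,1.]);c=-f["R"].T@f["t"]
    return c+r*(KZ@(BALL+h*KZ-c))/(KZ@r)-BALL
C=lambda x,y:(x/4+200-.5,y/4+100-.5)
for n,p,q,h in (("pointer",C(465,455),C(399,318),-.046),("flap",C(478,400),C(352,183),-.055),("chute edge",C(50,308),C(620,5),-.05)):
    A,B=pl(*p,h),pl(*q,h);d=B-A;print(n,"ang from across",np.arctan2(d@e2,d@yx),"A",A@yx,A@e2,"B",B@yx,B@e2)
E
```

```text
pointer ang from across -0.05524394975710712 A 0.007074404479356979 0.0014119149250299673 B 0.03271708463517492 -6.130877878713694e-06
flap ang from across 0.027283388793369966 A 0.012201523395695121 -0.003587074420163793 B 0.054708937132776365 -0.002427040273605697
chute edge ang from across -1.5716523485087652 A 0.05995384481506204 0.05095850147900791 B 0.059864675668017224 -0.05320839501427011
```

The flap and pointer read about 0 (±0.05) rad, so the knob is shut. I'll release it and look at the pan.

```bash
python3 - <<'E'
from h import *
from rig import *
np.set_printoptions(precision=4,suppress=True)
a=np.array(current_joints());a[5]-=.02;move_joints(a)
grip(.075);R=current_ee_rot();p=current_ee_pos()
line_to(p+.09*KZ,R,velocity=.15)
f=grab_frame("wrist");np.savez("w9.npz",**f);cv2.imwrite("pics/w9.png",f["img"][:,:,::-1])
f=grab_frame("top");crop(f,235,130,375,260,4,"pics/top9c.png")
print(current_time_s())
E
```

```text
22.7583
```

View pics/w9.png

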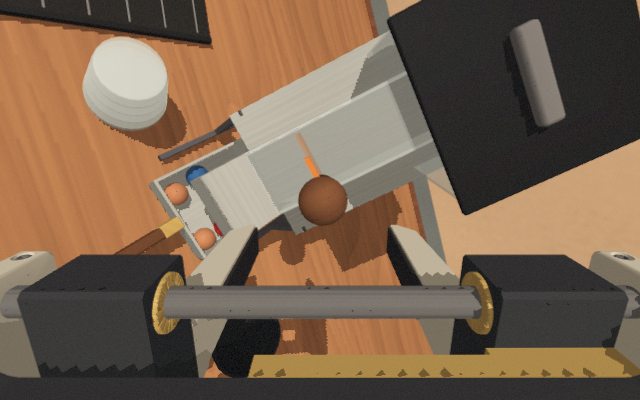

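Two copper, blue and one red are visible in the pan. The chute is empty and the flap shut. The second red must be under the spout, so I'll check after extraction.

```bash
python3 - <<'E'
from h import *
from rig import *
np.set_printoptions(precision=4,suppress=True)
g=grip_depth;R2=down(YD,0,True)
G=lambda z,x=-.108: dw(x,.002,.0445+g+z)
movep(G(.2,-.17),R2)
grip(.035)
line_to(G(.09),R2,velocity=.25)
line_to(G(0),R2,velocity=.1,f_stop=6)
grip(0.);print("gap",current_finger_gap(),current_wrist_force(),current_time_s())
print(line_to(G(.016),R2,velocity=.05),current_wrist_force(),current_torque())
print(line_to(G(.016,-.308),R2,velocity=.08,f_stop=5),current_wrist_force(),current_time_s())
f=grab_frame("top");np.savez("top10.npz",**f);crop(f,240,140,380,290,4,"pics/top10c.png")
E
```

```text
gap 0.011786151559313651 [-0.7017  0.5924  2.2094] 27.0167
False [ 0.4894  0.0265 -2.6038] [-0.0281  0.1262  0.0029]
False [ 0.5662 -0.3441 -2.485 ] 30.1333
```

View pics/top10c.png

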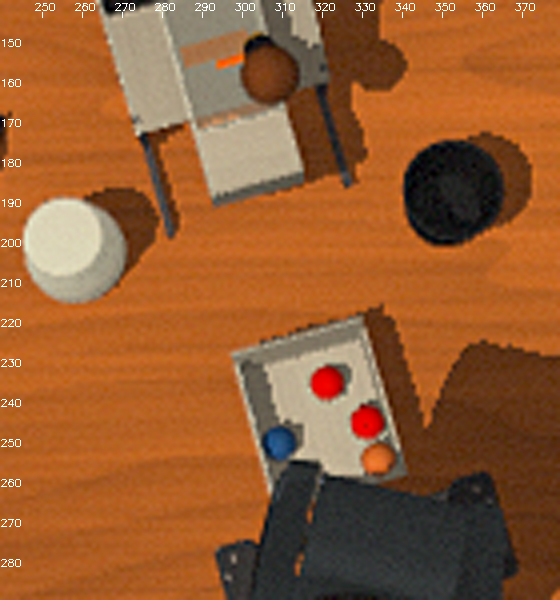

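```bash
python3 - <<'E'
from h import *
from rig import *
np.set_printoptions(precision=4,suppress=True)
g=grip_depth;R2=down(YD,0,True);yb=-.128;R3=down(yb,0,True)
p=current_ee_pos()
line_to(p+[0,0,.07],R2,velocity=.12)
T=np.array([.516,-.3475,0])+Rz(yb)@np.array([-.07-.104,0,0])+[0,0,.018+.0445+g]
line_to(T+[0,0,.07],R3,velocity=.13);print(current_time_s())
line_to(T+[0,0,.01],R3,velocity=.08)
f0=current_wrist_force()
print(line_to(T+[0,0,-.006],R3,velocity=.03,f_stop=2),f0,current_wrist_force(),current_ee_pos()[2]-T[2],current_time_s())
f=grab_frame("top");np.savez("top11.npz",**f);crop(f,340,140,480,290,4,"pics/top11c.png")
E
```

```text
33.2667
True [ 0.7767 -0.1102 -2.6189] [ 1.4254 -0.361   0.3699] -0.0006482070684435126 34.575
```

View pics/top11c.png

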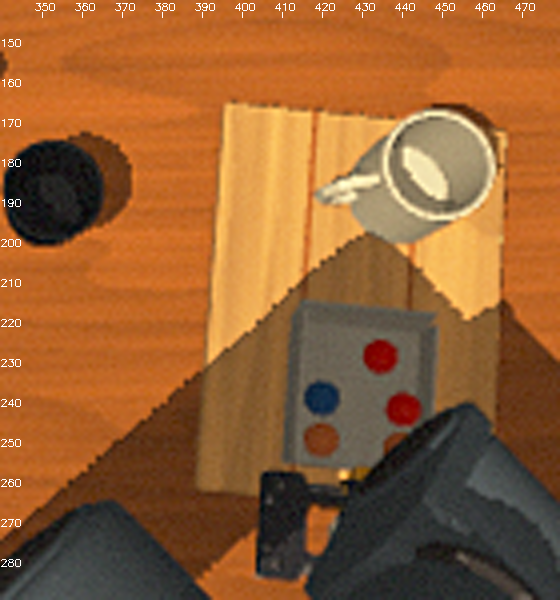

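The pan is on the board with all five chocolates visible (two red, blue, two copper). Now I'll release and back off.

```bash
python3 - <<'E'
from h import *
from rig import *
np.set_printoptions(precision=4,suppress=True)
R3=down(-.128,0,True)
grip(.035);p=current_ee_pos();line_to(p+[0,0,.1],R3,velocity=.15)
line_to(p+[-.06,0.1,.25],R3,velocity=.3)
a=np.array(current_joints());a[0]+=.9;move_joints(a)
sleep(.3);print(current_time_s(),current_wrist_force())
f=grab_frame("top");np.savez("top12.npz",**f);cv2.imwrite("pics/top12.png",f["img"][:,:,::-1]);crop(f,340,140,480,290,4,"pics/top12c.png");crop(f,235,62,375,210,4,"pics/top12d.png")
Q=[]
for v in range(220,255):
    for u in range(414,448):
        X=px2w(f,u,v)
        if X[2]<.026: Q.append(X)
Q=np.array(Q);A=np.c_[Q[:,:2],np.ones(len(Q))];print("floor plane",np.linalg.lstsq(A,Q[:,2],rcond=None)[0],Q.mean(0),len(Q))
E
```

```text
38.3333 [0.0016 0.4205 0.5741]
floor plane [ 0.0006 -0.0066  0.0192] [ 0.4555 -0.3438  0.0218] 625
```

View pics/top12.png

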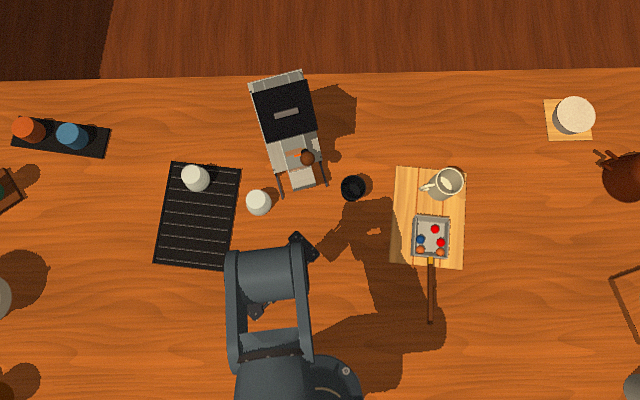

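View pics/top12c.png

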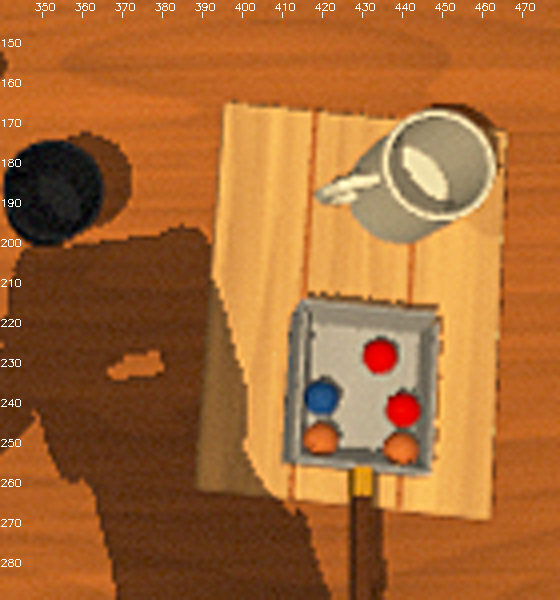

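View pics/top12d.png

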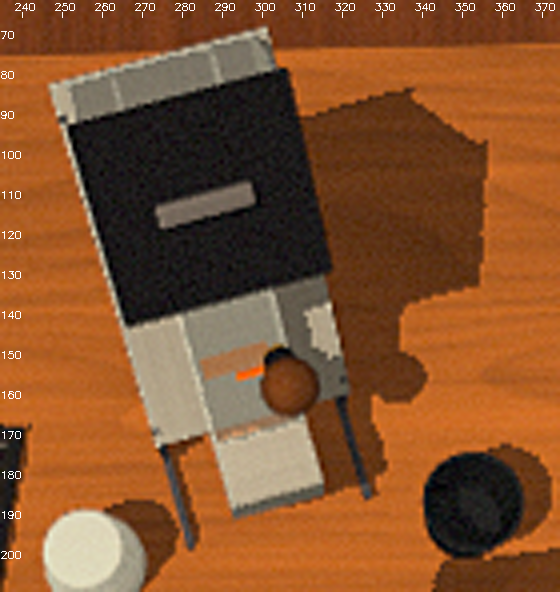

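```bash
python3 -c "
from rig import *
job_done();print(current_time_s())"
```

```text
the job is handed in; nothing more can be done
the job is handed in; nothing more can be done
```

I handed the job in at about 38 s of the 70 s allowed, with all five chocolates in the scoop on the board.

- **Scoop under the spout:** its pan stood about 4 mm in x and 3 mm in y from the dispenser's origin. No line stopped on its force guard while going in or coming out.
- **Knob:** I gripped the ball along its axis and turned it open by about 1.2 rad, then shut it until the jaws slipped at the stop. The flap and pointer then measured about 0 ± 0.05 rad. That comes from the pictures only, because there is no direct joint reading. Before regrasping I could see four chocolates in the pan, with the second red hidden by the spout.
- **Final top view:** all five chocolates (two red, two copper, one blue) are in the pan. It is level to under 0.01 rad and about 70 mm in front of the board's middle by the placing target. The flap lies across an empty chute, and the arm is clear.
- **Glasses, cup and jug:** they look unmoved in the final picture. I did not measure them.

The three camera fits of the ball disagreed by up to 4 mm across the chute. I used their average, and the grip held across 39 mm of the 40 mm ball. No check failed.

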